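# Load a tube on the roller mixer and dial in its run time

### The arm

A 6-joint arm with a two-finger parallel gripper is mounted at the origin on the work surface. World frame = base frame: x ahead of the robot, y to its left, z up, the work surface at z = 0. Lengths are in m, angles in rad, forces in N, time in s.
With the tool pointing down it reaches from about 0.3 to 1 m from the base axis. Payload 5.1 kg.
Tool frame: the origin (TCP) lies between the finger pads, 19 mm behind the fingertips; this is the grasp point; z points along the fingers, y is the line along which they close (so a half turn about z gives the same grasp; the last joint's range is limited). The gripper opens to 95 mm and grips with 3 to 60 N. Pads are 20 mm wide; open, the fingers measure 119 mm over their backs; the gripper's body (75 mm by 180 mm) begins 59 mm behind the grasp point.
Start: joints at [-1.308, 0.124, 1.65, -0, 1.367, -0.083], TCP at [0.22, -0.612, 0.233] pointing down, gripper open.
Joint ranges: [-2.61, 2.61], [-1.02, 2.33], [0.03, 2.71], [-1.35, 4.49], [0.32, 2.68], [-2.91, 2.91]. Speed limits (rad/s): [2.57, 2.57, 3.14, 3.14, 3.14, 3.14].

### API

Orientations are given as a rotation vector (axis times angle).
In Python, from plant import r gives the robot as it stands.
- The arm moves only by the shell command python3 shift.py FILE [FORCE], which reads ROWS from the file FILE. ROWS is one flat JSON list of numbers that holds 1 to 12 rows one after another, with no inner brackets; each row has 7 numbers: a rotation vector rx, ry, rz in rad, then dx, dy, dz in m, then the finger opening in m; each row shifts and turns the commanded pose from where the row before left it, along the tool's axes as they then stand; what a row does not reach is not made up. A row lasts 1/10 s, in which the tool goes at most 0.05 m and 0.15 rad, less where a joint would pass 70% of its speed; a pose out of reach is approached as far as the arm can. The fingers move at their own pace and stop on an object; FORCE is the grip in N (left out, the last holds). Time passes only in rows, so rows that do not move let the fingers close. It prints the time, the measured TCP pose, the force, the opening and the grip force at its end. Input that does not fit is refused with a message, and nothing moves.
- r.get_obs(): the state, without advancing time (a new reading comes with each control period).
- r.capture(name): name is "side" or "top" or "wrist"; returns a dict with "pixels" (480x640x3 uint8, red, green, blue), "fx", "fy", "cx", "cy" (pixels), "R" (3x3) and "t" (3): a world point X has camera coordinates R X + t. Camera axes: x right, y down, z forward; pixel columns grow to the right and rows downward; lengths in m; the calibration is good to about 2 mm. A picture is of the moment at which its call begins. There is no depth.
- r.close_job(): hands the job in; it is judged then, once.
The state is a dict: "t": time; "joint_positions": joint angles; "qvel": joint speeds; "joint_efforts": joint torques, N m; "eef_pos": TCP position; "ee_rot": TCP orientation; "wrist_force": force on the tool from outside, world axes, zero at the start; "ft_torque": the same for the moment, N m; "opening": finger opening in m; "gripper_force": force on a finger pad.
Only numpy, scipy, OpenCV 4.12 (cv2) and the standard library are available. Lean on these libraries where they do the work, as an engineer would, in place of code of your own. Each camera call takes 0.05 s, during which the arm holds its last target. There are 200 camera calls.

### The job

Take the one wide full-length centrifuge tube out of the bin of mixed tubes and lay it down in any free groove of the roller mixer, resting on two rollers beside the tube already there, and set the mixer's three thumbwheels to read 2-4-5 from left to right (245 minutes), each clicked fully onto its digit. Leave the other tubes in the bin, the other tube in its groove on the mixer, and everything else on the bench where it is.

Things in the scene. Friction and masses are not known exactly. Their poses are not given: they have to be found in the camera images.
- mixer: White roller mixer, fixed, 209 x 370 x 240 mm (x, y, z). Origin: on the bench under it, 124 mm behind its front edge and midway along y; x to its back (the front faces the robot), y to its left, z up. Control pod on the right, y -185 to -35: sloped console with three thumbwheels, motor housing behind. Five rollers on the left, y -30 to 168; end cheek y 171 to 185, 90 high.
- console (a point): Middle of the console face, (-75.6, -110, 72.3) mm in mixer; axes as the mixer. Plane face rising 35 degrees: outward normal (-0.574, 0, 0.819), up-slope (0.819, 0, 0.574) in the mixer's frame. It runs 59 mm down-slope and 61 mm up-slope from here, over the whole pod.
- hood_edge (a point): Middle of the lower front edge of the drip hood over the console, (-58, -110, 200) mm in mixer. The hood goes from here to the back and up to z 240, over the pod's whole width. It leaves no room for a tool pointing straight down at the wheels: lean it about 35 degrees, square to the console, with the fingers' closing line along the mixer's y.
- roller_deck (a point): On the roller tops over a groove, mid-deck, (-36, 69, 92) mm in mixer. Rollers lie along y, diameter 28, axes at z 78, x = -90, -54, -18, 18, 54; they stand still. Grooves at x = -72, -36, 0 are free; the one at 36 holds the other tube. A wide tube in a groove has its axis at z 100; fingertips beside it must stay above z 92.
- wheel_100 (a joint): Black toothed thumbwheel, hundreds digit, leftmost (+y) of the three seen from the robot. Angle in rad: digit shown = angle / 0.6283; range 0 to 9, with stops, no wrap. Grows as the exposed rim rolls up the slope, away from the robot. A spring detent snaps it to the nearest whole digit: pushed past half way it clicks on to the next. Takes 2 to 3 N at the teeth.
- wheel_10 (a joint): Black toothed thumbwheel, tens digit, middle of the three seen from the robot. Angle in rad: digit shown = angle / 0.6283; range 0 to 9, with stops, no wrap. Grows as the exposed rim rolls up the slope, away from the robot. A spring detent snaps it to the nearest whole digit: pushed past half way it clicks on to the next. Takes 2 to 3 N at the teeth.
- wheel_1 (a joint): Black toothed thumbwheel, units digit, rightmost (-y) of the three seen from the robot. Angle in rad: digit shown = angle / 0.6283; range 0 to 9, with stops, no wrap. Grows as the exposed rim rolls up the slope, away from the robot. A spring detent snaps it to the nearest whole digit: pushed past half way it clicks on to the next. Takes 2 to 3 N at the teeth.
- slot_100 (a point): Middle of the slot of wheel_100 in the console face, (-75.6, -77, 72.3) mm in mixer. All wheels: 12 mm wide, axis along the mixer's y, 22 mm below the face under this point; hub radius 28, ten radial teeth 4 mm thick to radius 38 (16 mm out of the face). The digit shown is on the white drum just right of the wheel (-y), level with this point.
- slot_10 (a point): Middle of the slot of wheel_10 in the console face, (-75.6, -110, 72.3) mm in mixer. At a whole digit one tooth points straight out of the face, its neighbours lean 36 degrees up and down the slope, the rest are below the face. Closed fingertips set down just below the lowest of the three teeth and moved up-slope turn the wheel up one or two digits; mirrored to turn down.
- slot_1 (a point): Middle of the slot of wheel_1 in the console face, (-75.6, -143, 72.3) mm in mixer. The wheels are 33 mm apart.
- bin: Grey open bin, fixed, 280 (x) x 190 (y) x 50 mm, wall and floor 4 mm. Origin: centre of its underside. Tubes lie in it roughly along its y axis, side by side in any order about 60 mm apart.
- tube_wide: The tube to load: 50 ml centrifuge tube, whitish plastic, blue screw cap flush with the tube, conical tip; diameter 29 mm, length 115 mm (straight part 101 mm), about 45 g. The only wide and long one in the bin. Lies on the bin floor (axis 18.5 mm above the bench). Origin on the tube's axis at mid-length; its x axis runs along the tube towards the cap.
- tube_running: A tube just like it, lying in the rearmost groove of the mixer; leave it. Origin on the tube's axis at mid-length; its x axis runs along the tube towards the cap.
- tube_thin_a: Narrow 15 ml tube in the bin, diameter 17 mm, length 119 mm. Origin on the tube's axis at mid-length; its x axis runs along the tube towards the cap.
- tube_thin_b: Another narrow 15 ml tube in the bin, diameter 17 mm, length 119 mm. Origin on the tube's axis at mid-length; its x axis runs along the tube towards the cap.
- pot_short: Short sample pot in the bin, diameter 29 mm but only 70 mm long, flat bottom. Origin on the tube's axis at mid-length; its x axis runs along the tube towards the cap.
- vial_a: Small vial lying by the bin's +y wall, diameter 12.5 mm, length 46 mm. Origin on the tube's axis at mid-length; its x axis runs along the tube towards the cap.
- vial_b: Another small vial like it. Origin on the tube's axis at mid-length; its x axis runs along the tube towards the cap.
- amber_jar: Amber jar, diameter 64 mm, 100 mm high. Origin: centre of its base.
- marker: Marker pen lying on the bench, 135 mm long, 14 mm thick. Origin: under its middle, on the bench.

How it is judged:
By the outcome, as a careful person would: the job done as asked, in the order asked, and still so for the second after the job is handed in, with the robot touching nothing.
It also fails if it takes over 61 s, if anything falls off the work surface, if the arm or the gripper's body presses on something with over 40 N, if the wrist force passes 120 N, or if a joint passes its speed limit or range.

## Working session

There is one attempt and no reset: what is moved stays moved. The work goes in short steps, Python scripts to look and compute and a shell command to move; the robot and the scene stay as the last step left them, time stands still between calls to the robot, and variables do not carry over. Pictures are saved under pics/ and viewed, at most 10 in all, crops included, and the job is handed in when it is done.

```bash
ls; mkdir -p pics
python3 - <<'E'
from plant import r
import cv2,pickle
for n in("side","top"):
    c=r.capture(n); pickle.dump(c,open(f"{n}.pkl","wb")); cv2.imwrite(f"pics/{n}.png",c["pixels"][:,:,::-1]); print(n,c["fx"],c["cx"],c["cy"],c["R"],c["t"])
o=r.get_obs(); print(o["t"],o["eef_pos"],o["ee_rot"],o["opening"])
E
```

```text
pics
plant.py
shift.py
side 506.4486720039353 322.6641980435135 238.26128988196027 [[-0.91753786 -0.39754438 -0.00909574]
 [-0.23905728  0.5697376  -0.78628919]
 [ 0.31776703 -0.7192757  -0.6177917 ]] [0.51522811 0.22428164 1.10622252]
top 475.37246231924564 317.2013537942025 241.01193732314596 [[-0.01109324 -0.99981842  0.01549391]
 [-0.98645548  0.0084064  -0.16381368]
 [ 0.16365368 -0.01710127 -0.98636962]] [0.03116728 0.55975214 0.99913592]
0.1 [ 0.22013955 -0.61099842  0.23230496] [-3.09291599e+00 -5.40113113e-01  2.77143659e-04] 0.09501202943082764
```

View pics/top.png

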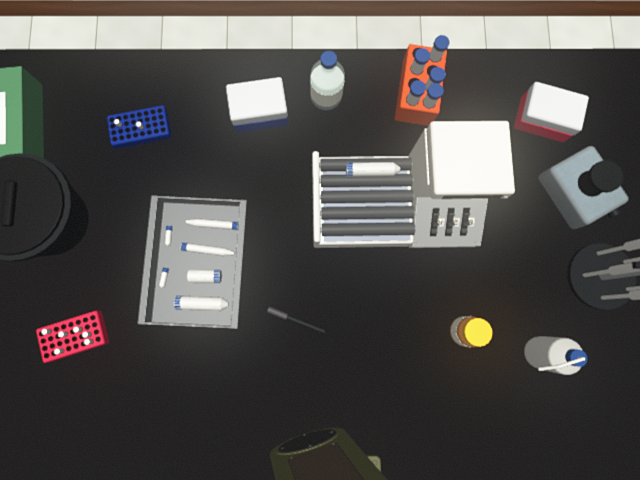

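View pics/side.png

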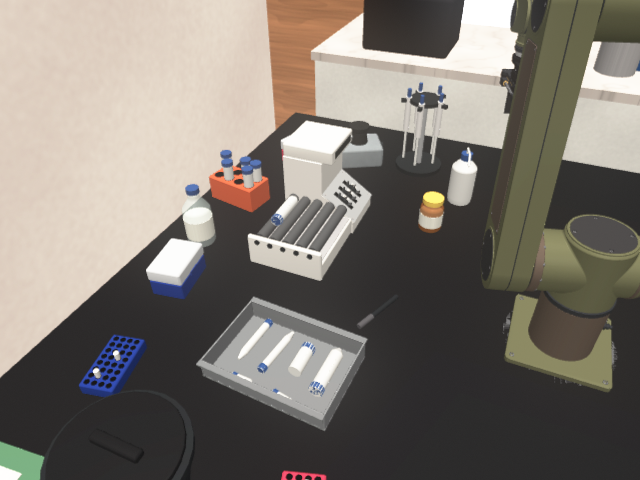

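The top view shows the bin at px (140–245, 195–328), with the wide tube as its bottom item at (175–228, 303), cap to the left. The mixer is at (313–513, 122–248), with wheels near (435/451/467, 222). The side view agrees with this. Next I'll measure the tube and enlarge the mixer.

```bash
cat > h.py <<'E'
import numpy as np,cv2,pickle
from scipy.spatial.transform import Rotation as Ro
def ray(c,u,v):
    d=np.array(c["R"]).T@np.array([(u-c["cx"])/c["fx"],(v-c["cy"])/c["fy"],1]); return -np.array(c["R"]).T@np.array(c["t"]),d
def onz(c,u,v,z):
    o,d=ray(c,u,v); return o+d*(z-o[2])/d[2]
def proj(c,X):
    p=np.array(c["R"])@np.array(X)+np.array(c["t"]); return np.array([c["fx"]*p[0]/p[2]+c["cx"],c["fy"]*p[1]/p[2]+c["cy"]])
def delta(o,R,p):
    "tool-frame shift and rotvec from obs o to world pose (R,p)"
    R0=Ro.from_rotvec(o["ee_rot"]); return (R0.inv()*R).as_rotvec(),R0.inv().apply(np.array(p)-o["eef_pos"])
E
python3 - <<'E'
from h import *
c=pickle.load(open("top.pkl","rb")); im=c["pixels"].astype(int)
sat=im.max(2)-im.min(2)
m=(((im.min(2)>175)|((im[:,:,2]-im[:,:,0])>50))).astype(np.uint8); m[:,:148]=0;m[:,240:]=0;m[:205]=0;m[322:]=0
for k in cv2.findContours(m,cv2.RETR_EXTERNAL,cv2.CHAIN_APPROX_NONE)[0]:
    if len(k)<15: continue
    (u,v),(w,h),a=cv2.minAreaRect(k); b=cv2.boxPoints(((u,v),(w,h),a))
    print(np.round([u,v,w,h,a],1),onz(c,u,v,.0185).round(4),[onz(c,*p,.0185)[:2].round(3) for p in b])
cv2.imwrite("pics/mix.png",cv2.resize(c["pixels"][115:255,305:525,::-1],None,fx=3.6,fy=3.6,interpolation=cv2.INTER_CUBIC))
from plant import r
c=r.capture("wrist"); print(c["fx"],c["cx"],c["cy"],c["R"],c["t"]); o=r.get_obs(); R=Ro.from_rotvec(o["ee_rot"]); C=-np.array(c["R"]).T@c["t"]
print("cam in tool",R.inv().apply(C-o["eef_pos"]),"optical axis in tool",R.inv().apply(np.array(c["R"])[2]),"R tool",R.as_matrix().round(3))
E
```

```text
[162.7 277.3   5.3  20.1  14. ] [0.486  0.3688 0.0185] [array([0.466, 0.379]), array([0.509, 0.37 ]), array([0.506, 0.358]), array([0.463, 0.367])]
[216.  242.    2.8   5.7  45. ] [0.5643 0.2528 0.0185] [array([0.562, 0.259]), array([0.571, 0.251]), array([0.566, 0.246]), array([0.557, 0.255])]
[206.5 279.7  64.8  83.4   3.4] [0.4798 0.2717 0.0185] [array([0.394, 0.345]), array([0.578, 0.341]), array([0.569, 0.196]), array([0.384, 0.204])]
[167.3 235.4   5.7  19.3   7.1] [0.5802 0.3623 0.0185] [array([0.559, 0.37 ]), array([0.603, 0.367]), array([0.601, 0.354]), array([0.558, 0.358])]
[211.  223.   52.2   7.1   4.8] [0.6081 0.2652 0.0185] [array([0.605, 0.324]), array([0.622, 0.324]), array([0.611, 0.206]), array([0.594, 0.207])]
332.3376322439936 317.2935518896531 235.85592355469527 [[ 0.33894867 -0.94080369 -0.00149064]
 [-0.9101089  -0.32829068  0.25283794]
 [-0.23836023 -0.08434244 -0.9675075 ]] [-0.64909291 -0.02796599  0.38923399]
cam in tool [ 7.13561089e-02 -1.02179830e-04 -1.50188731e-01] optical axis in tool [-2.52951949e-01  8.57089549e-05  9.67478839e-01] R tool [[ 0.941  0.339 -0.   ]
 [ 0.339 -0.941  0.002]
 [ 0.    -0.002 -1.   ]]
```

View pics/mix.png

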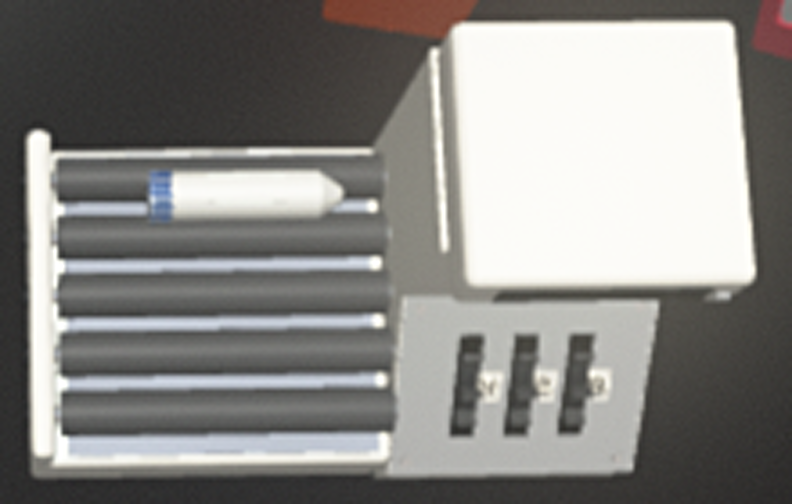

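The enlarged crop shows the five rollers: the front one from (58,413) to (392,410), the back one from (57,180) to (383,167). The console's front corners are at (378,475) and (632,472), and the wheels at x≈467/521/576, y≈385. I can fit the mixer pose from these.

Run:
```python
from h import *
from scipy.optimize import least_squares
c=pickle.load(open("top.pkl","rb"))
M=[(-90,168,78,58,413),(-90,-30,78,392,410),(54,168,78,57,180),(54,-30,78,383,169),(18,168,78,59,240),(-18,168,78,59,298),(-54,168,78,59,354),(-54,-30,78,392,353),(-18,-30,78,387,294),(18,-30,78,386,237),(-123.9,-35,38.4,380,475),(-123.9,-185,38.4,632,472)]
M=np.array(M,float);P=M[:,:3]/1e3;uv=M[:,3:]/3.6+[304.6,114.6]
f=lambda q:np.concatenate([proj(c,Ro.from_euler('z',q[2]).apply(p)+[q[0],q[1],0])-w for p,w in zip(P,uv)])
s=least_squares(f,[.65,-.1,0],loss='soft_l1');print(s.x,np.degrees(s.x[2]),s.fun.reshape(-1,2).round(1).tolist())
for n in[(-75.6,-77,72.3),(-72,69,100),(-36,69,100),(36,69,100)]: print(n,Ro.from_euler('z',s.x[2]).apply(np.array(n)/1e3)+[s.x[0],s.x[1],0],)
im=c["pixels"].astype(int); g=im.min(2)>205
g|=(im[:,:,2]-im[:,:,0])>40
g=g.astype(np.uint8); g[:,:165]=0;g[:,236:]=0;g[:288]=0;g[318:]=0
for k in cv2.findContours(g,cv2.RETR_EXTERNAL,cv2.CHAIN_APPROX_NONE)[0]:
    if len(k)<15: continue
    b=cv2.minAreaRect(k); print(b,onz(c,*b[0],.0185),[onz(c,*p,.0185)[:2].round(3) for p in cv2.boxPoints(b)])
```

```text
[ 0.6700231  -0.15086934  0.0021495 ] 0.12315718637028325 [[0.7, 0.1], [0.1, 0.0], [0.0, 0.2], [-0.4, 2.6], [-0.3, -0.6], [-0.1, -0.6], [0.2, 0.1], [-0.6, -0.5], [-0.0, -0.3], [-0.5, -0.5], [2.6, 0.4], [-0.2, 0.5]]
(-75.6, -77, 72.3) [ 0.59458879 -0.22803166  0.0723    ]
(-72, 69, 100) [ 0.59787496 -0.08202426  0.1       ]
(-36, 69, 100) [ 0.63387487 -0.08194688  0.1       ]
(36, 69, 100) [ 0.70587471 -0.08179211  0.1       ]
((200.5, 302.0), (12.0, 51.0), 90.0) [0.43067579 0.28364258 0.0185    ] [array([0.444, 0.34 ]), array([0.443, 0.228]), array([0.417, 0.227]), array([0.418, 0.339])]
```

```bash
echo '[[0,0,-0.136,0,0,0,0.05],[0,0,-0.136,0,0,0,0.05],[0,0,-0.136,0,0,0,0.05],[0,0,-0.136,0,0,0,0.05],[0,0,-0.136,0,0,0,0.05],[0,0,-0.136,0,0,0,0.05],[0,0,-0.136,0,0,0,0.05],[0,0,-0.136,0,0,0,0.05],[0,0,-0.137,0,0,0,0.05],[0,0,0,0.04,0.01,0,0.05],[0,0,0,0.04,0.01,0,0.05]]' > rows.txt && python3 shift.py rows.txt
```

```text
refused: ROWS must be one flat list, 7 numbers to a row, no inner brackets. Nothing was moved.
```

Refused on format, not on reach. It needs one flat list, 7 numbers to a row, no inner brackets.

```bash
echo '[0,0,-0.136,0,0,0,0.05,0,0,-0.136,0,0,0,0.05,0,0,-0.136,0,0,0,0.05,0,0,-0.136,0,0,0,0.05,0,0,-0.136,0,0,0,0.05,0,0,-0.136,0,0,0,0.05,0,0,-0.136,0,0,0,0.05,0,0,-0.136,0,0,0,0.05,0,0,-0.137,0,0,0,0.05,0,0,0,0.04,0.01,0,0.05,0,0,0,0.04,0.01,0,0.05]' > rows.txt && python3 shift.py rows.txt
echo '[0,0,0,0.045,0.011,0,0.05,0,0,0,0.045,0.011,0,0.05,0,0,0,0.045,0.011,0,0.05,0,0,0,0.045,0.011,0,0.05,0,0,0,0.045,0.011,0,0.05,0,0,0,0.045,0.011,0,0.05,0,0,0,0.045,0.011,0,0.05,0,0,0,0.045,0.011,0,0.05,0,0,0,0.045,0.011,0,0.05,0,0,0,0.045,0.011,0,0.05]' > rows.txt && python3 shift.py rows.txt
echo '[0,0,0,0.045,0.011,0,0.05,0,0,0,0.045,0.011,0.01,0.05,0,0,0,0.045,0.011,0.01,0.05,0,0,0,0.045,0.011,0.02,0.05,0,0,0,0.045,0.011,0.02,0.05,0,0,0,0.045,0.011,0.02,0.05,0,0,0,0.045,0.011,0,0.05,0,0,0,0.045,0.011,0,0.05,0,0,0,0,0,0,0.05,0,0,0,0,0,0,0.05]' > rows.txt && python3 shift.py rows.txt
python3 - <<'E'
from plant import r
from h import *
c=r.capture("wrist"); pickle.dump(c,open("w1.pkl","wb")); cv2.imwrite("pics/w1.png",c["pixels"][:,:,::-1]); o=r.get_obs(); print(o["t"],o["eef_pos"],o["ee_rot"],Ro.from_rotvec(o["ee_rot"]).as_matrix().round(3))
E
```

```text
t: 1.25
eef_pos: [0.2401, -0.5308, 0.2325]
ee_rot: [-2.222, -2.219, -0.001]
wrist_force: [0.2, -0.4, 0.9]
opening: 0.05
gripper_force: 0.0
t: 2.25
eef_pos: [0.3501, -0.0797, 0.2334]
ee_rot: [2.222, 2.22, 0.001]
wrist_force: [0.8, 0.1, 0.8]
opening: 0.0506
gripper_force: 0.0
t: 3.25
eef_pos: [0.4375, 0.2778, 0.1533]
ee_rot: [-2.219, -2.223, 0.003]
wrist_force: [-0.5, -0.3, 0.1]
opening: 0.0497
gripper_force: 0.0
3.3 [0.43750839 0.27692437 0.1534526 ] [-2.22071771 -2.22198996  0.0022811 ] [[-0.001  1.    -0.001]
 [ 1.     0.001 -0.001]
 [-0.001 -0.001 -1.   ]]
```

View pics/w1.png

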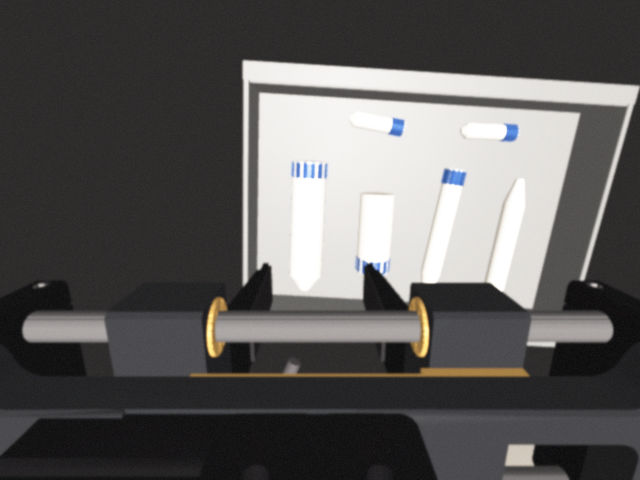

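The wrist view shows the wide tube with its cap at (292–327, 162) and its tip at (306, 290), edges about 292–322. The short pot is to its right at (376, 230).

Run:
```python
from h import *
c=pickle.load(open("w1.pkl","rb"))
for p in[(309.5,163),(309.5,172),(306.5,270),(306,290),(292,172),(327,172),(376,230),(361,230)]: print(p,onz(c,*p,.0185).round(4))
g=c["pixels"].astype(int)
for v in(195,230,260): print(v,g[v,280:335].min(1).tolist())
```

```text
(309.5, 163) [0.4311 0.3373 0.0185]
(309.5, 172) [0.4311 0.3298 0.0185]
(306.5, 270) [0.428  0.2418 0.0185]
(306, 290) [0.4274 0.2221 0.0185]
(292, 172) [0.4163 0.3298 0.0185]
(327, 172) [0.4458 0.3299 0.0185]
(376, 230) [0.4896 0.2795 0.0185]
(361, 230) [0.4764 0.2795 0.0185]
195 [232, 232, 232, 232, 232, 232, 232, 234, 233, 230, 230, 229, 234, 242, 249, 252, 254, 254, 255, 255, 255, 255, 255, 255, 255, 255, 255, 255, 255, 255, 255, 255, 255, 255, 255, 255, 255, 255, 255, 254, 254, 253, 251, 245, 236, 230, 232, 234, 236, 235, 236, 236, 236, 236, 236]
230 [228, 229, 228, 227, 228, 227, 227, 227, 228, 227, 228, 232, 242, 250, 252, 254, 255, 255, 255, 255, 255, 255, 255, 255, 255, 255, 255, 255, 255, 255, 255, 255, 255, 255, 255, 255, 255, 255, 254, 253, 251, 247, 239, 230, 229, 230, 231, 231, 230, 229, 231, 230, 231, 231, 230]
260 [221, 224, 223, 224, 223, 224, 224, 223, 225, 226, 230, 242, 249, 252, 253, 254, 255, 255, 255, 255, 255, 255, 255, 255, 255, 255, 255, 255, 255, 255, 255, 255, 255, 255, 255, 255, 254, 254, 253, 250, 242, 230, 221, 220, 225, 225, 226, 226, 227, 228, 228, 226, 225, 226, 226]
```

```bash
echo '[0,0,0.035,0.004,-0.008,0,0.046,0,0,0,0,0,0.03,0.046,0,0,0,0,0,0.03,0.046,0,0,0,0,0,0.03,0.046,0,0,0,0,0,0.02,0.046,0,0,0,0,0,0.012,0.046,0,0,0,0,0,0,0.046,0,0,0,0,0,0,0.02,0,0,0,0,0,0,0.02,0,0,0,0,0,0,0.02,0,0,0,0,0,0,0.02,0,0,0,0,0,0,0.02]' > rows.txt && python3 shift.py rows.txt 20
```

```text
t: 4.5
eef_pos: [0.431, 0.2817, 0.0335]
ee_rot: [2.259, 2.182, 0.003]
wrist_force: [-0.8, -0.2, 6.1]
opening: 0.0285
gripper_force: 20.0
```

```bash
echo '[0,0,0,0,0,-0.02,0.02,0,0,0,0,0,-0.04,0.02,0,0,0,0,0,-0.04,0.02,0,0,-0.035,0,0,-0.04,0.02,0,0,0,0,0,-0.02,0.02,0,0,0,-0.02,0.0115,0,0.02,0,0,0,-0.04,0.0226,0,0.02,0,0,0,-0.04,0.0226,0,0.02,0,0,0,-0.04,0.0226,0,0.02,0,0,0,-0.04,0.0226,0,0.02,0,0,0,-0.04,0.0226,0,0.02]' > rows.txt && python3 shift.py rows.txt
echo '[0,0,0,-0.04,0.0226,0,0.02,0,0,0,-0.04,0.0226,0,0.02,0,0,0,-0.04,0.0226,0,0.02,0,0,0,-0.02,0.0113,0,0.02,0,0,0,0,0,0,0.02,0,0,0,0,0,0,0.02,0,0,0,0,0,0,0.02]' > rows.txt && python3 shift.py rows.txt
python3 - <<'E'
from plant import r
from h import *
for n in("wrist","side"):
    c=r.capture(n); pickle.dump(c,open(n+"2.pkl","wb")); 
    im=c["pixels"] if n=="wrist" else c["pixels"][120:300,200:420]
    cv2.imwrite(f"pics/{n}2.png",cv2.resize(im[:,:,::-1],None,fx=1 if n=="wrist" else 3.2,fy=1 if n=="wrist" else 3.2))
E
```

```text
t: 5.6
eef_pos: [0.5549, 0.0597, 0.1918]
ee_rot: [-2.221, -2.221, -0.0]
wrist_force: [0.7, 1.3, -0.7]
opening: 0.0285
gripper_force: 20.0
t: 6.3
eef_pos: [0.633, -0.0776, 0.1916]
ee_rot: [-2.22, -2.222, 0.0]
wrist_force: [-0.0, -0.8, -1.3]
opening: 0.0286
gripper_force: 20.0
```

View pics/wrist2.png

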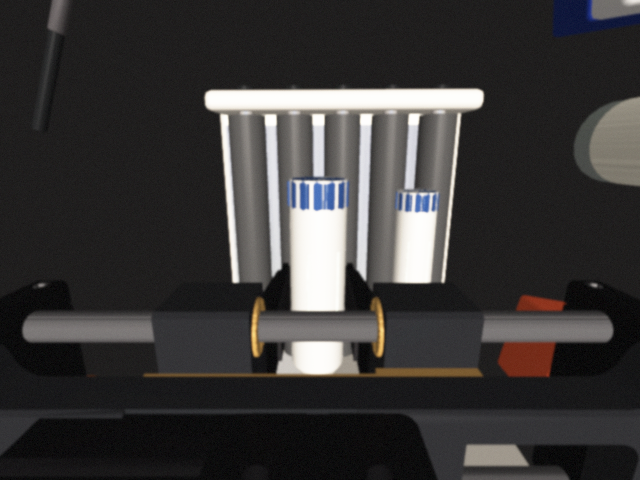

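The tube is held straight, with its cap at (289–347, 180). The rollers at row 120 are at u≈248/295/342/388/435, so groove −36 is at u≈319. The running tube's cap is at (398–438, 195).

Run:
```python
from h import *
c=pickle.load(open("wrist2.pkl","rb")); g=c["pixels"].astype(int).mean(2)
for v in(125,160):
    row=g[v,222:465]; e=[i+222 for i in range(1,len(row)) if (row[i]>130)!=(row[i-1]>130)]; print(v,e)
    for u in e: print(round(onz(c,u,v,.078)[0],4),end=' ')
    print()
e=[i for i in range(380,460) if (g[240,i]>150)!=(g[240,i-1]>150)]; print(e,[onz(c,u,240,.1).round(4) for u in e], onz(c,418,190,.107)[1], onz(c,319,180,.19-.005)[1])
print([onz(c,345,v,.09) .round(3) for v in(91,110)])
e=[i for i in range(270,370) if (g[230,i]>150)!=(g[230,i-1]>150)];print(e,[onz(c,u,230,.179)[0] for u in e])
```

```text
125 [229, 244, 248, 265, 277, 292, 296, 312, 325, 341, 345, 360, 372, 390, 394, 408, 419, 439, 442, 456, 460]
0.5665 0.5778 0.5808 0.5937 0.6027 0.6141 0.6171 0.6292 0.639 0.6511 0.6541 0.6654 0.6745 0.6881 0.6911 0.7017 0.71 0.7251 0.7274 0.7379 0.741 
160 [223, 231, 247, 249, 267, 278, 294, 295, 313, 324, 341, 344, 359, 370, 390, 391, 406, 416, 453, 457]
0.5601 0.5663 0.5787 0.5803 0.5942 0.6027 0.6151 0.6159 0.6299 0.6384 0.6516 0.6539 0.6655 0.674 0.6895 0.6903 0.7019 0.7097 0.7384 0.7415 
[396, 435, 445, 449] [array([ 0.6927, -0.0729,  0.1   ]), array([ 0.7222, -0.0729,  0.1   ]), array([ 0.7297, -0.0729,  0.1   ]), array([ 0.7327, -0.0729,  0.1   ])] -0.03438548644413317 -0.020427347379406553
[array([0.653, 0.033, 0.09 ]), array([0.653, 0.02 , 0.09 ])]
[270, 280, 290, 346, 358, 368] [np.float64(0.6092839536109786), np.float64(0.6143308452500932), np.float64(0.6193779313936562), np.float64(0.6476452087662765), np.float64(0.6537032763026731), np.float64(0.658751879966907)]
```

```bash
echo '[0,0,0,0,0.001,0.03,0.02,0,0,0,0,0,0.03,0.02,0,0,0,0,0,0.012,0.02,0,0,0,0,0,0.003,0.02,0,0,0,0,0,0,0.02,0,0,0,0,0,0,0.02]' > rows.txt && python3 shift.py rows.txt
```

```text
t: 7.0
eef_pos: [0.6354, -0.0787, 0.1187]
ee_rot: [2.22, 2.22, 0.002]
wrist_force: [-0.0, -0.4, 0.1]
opening: 0.0284
gripper_force: 20.0
```

```bash
echo '[0,0,0,0,0,0.002,0.02,0,0,0,0,0,0,0.02,0,0,0,0,0,0,0.02]' > rows.txt && python3 shift.py rows.txt;echo '[0,0,0,0,0,0.001,0.02,0,0,0,0,0,0,0.02,0,0,0,0,0,0,0.02]' > rows.txt && python3 shift.py rows.txt
```

```text
t: 7.3
eef_pos: [0.6349, -0.0789, 0.1157]
ee_rot: [2.221, 2.221, 0.001]
wrist_force: [-0.5, 0.5, 1.8]
opening: 0.0286
gripper_force: 20.0
t: 7.6
eef_pos: [0.635, -0.0789, 0.1156]
ee_rot: [2.221, 2.221, 0.001]
wrist_force: [-3.4, 0.6, 6.3]
opening: 0.0287
gripper_force: 20.0
```

```bash
echo '[0,0,0,0,0,0,0.032,0,0,0,0,0,0,0.036,0,0,0,0,0,0,0.045,0,0,0,0,0,0,0.045,0,0,0,0,0,-0.01,0.045,0,0,0,0,0,-0.03,0.045,0,0,0,0,0,-0.03,0.045,0,0,0,0,0,-0.04,0.045,0,0,0,0,0,-0.04,0.045,0,0,0,0,0,-0.04,0.02,0,0,0,0,0,0,0,0,0,0,0,0,0,0]' > rows.txt && python3 shift.py rows.txt
python3 - <<'E'
from plant import r
from h import *
c=r.capture("wrist"); pickle.dump(c,open("w3.pkl","wb")); cv2.imwrite("pics/w3.png",c["pixels"][:,:,::-1]); o=r.get_obs(); print(o["t"],o["eef_pos"])
# where to hover, square to the console
n=np.array([-.574,0,.819]);R=Ro.from_matrix(np.array([[.819,0,.574],[0,-1,0],[.574,0,-.819]]).T)
w,d=delta(o,R,np.array([.5946,-.261,.0723])+n*.13); print(w,d)
E
```

```text
t: 8.8
eef_pos: [0.6352, -0.0789, 0.3065]
ee_rot: [2.219, 2.219, 0.003]
wrist_force: [-0.5, 0.1, 0.1]
opening: 0.0262
gripper_force: 0.0
8.85 [ 0.63443833 -0.07871018  0.30412676]
[-0.47858402  0.47864174  1.51732369] [-0.18228185 -0.11448485  0.12534414]
```

View pics/w3.png

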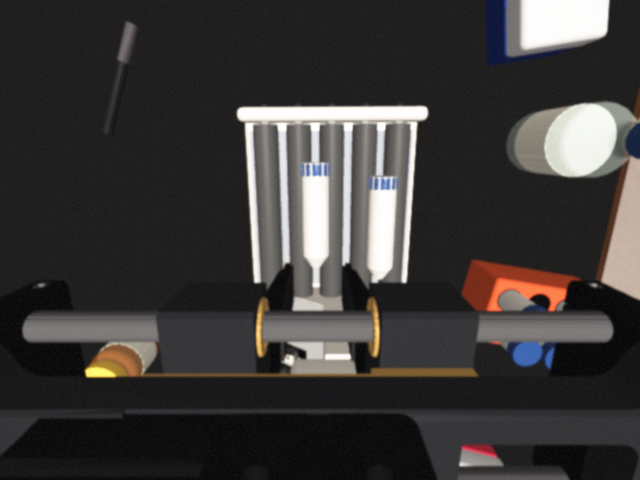

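The tube lies in the groove between rollers 2 and 3: cap at (315,170), tip at (315,262), beside the running tube at (382,225). The marker and jar are undisturbed. On to the console.

```bash
echo '[0,0,0,-0.03,-0.03,0,0,0,0,0,-0.03,-0.03,0,0,0,0,0,-0.03,-0.03,0,0,0,0,0,-0.03,-0.03,0,0,0,0,0,-0.03,-0.03,0,0,0,0,0,-0.03,-0.03,0,0,0,0,0.1428,0,0,0,0,0,0,0.1428,0,0,0,0,0,0,0.1428,0,0,0,0,0,0,0.1428,0,0,0,0]' > rows.txt && python3 shift.py rows.txt
echo '[0,0,0.1428,0,0,0,0,0,0,0.1428,0,0,0,0,0,0,0.1428,0,0,0,0,0,0,0.1428,0,0,0,0,0,0,0.1428,0,0,0,0,0,0,0.1428,0,0,0,0,0,0,0.1428,0,0,0,0,0,0.1222,0,0,0,0,0,0,0.1222,0,0,0,0,0,0,0.1222,0,0,0,0,0,0,0.1222,0,0,0,0,0,0,0.1222,0,0,0,0,0]' > rows.txt && python3 shift.py rows.txt
python3 - <<'E'
from plant import r
from h import *
o=r.get_obs(); print(o["t"],o["eef_pos"],o["joint_positions"])
n=np.array([-.574,0,.819]);R=Ro.from_matrix(np.array([[.819,0,.574],[0,-1,0],[.574,0,-.819]]).T)
w,d=delta(o,R,np.array([.5946,-.261,.0723])+n*.13); print(w,d)
E
```

```text
t: 9.85
eef_pos: [0.4536, -0.2584, 0.3015]
ee_rot: [-2.759, -1.495, 0.003]
wrist_force: [-0.4, -0.4, -0.0]
opening: 0.0003
gripper_force: 0.0
t: 11.05
eef_pos: [0.4541, -0.2582, 0.3021]
ee_rot: [-2.993, 0.001, -0.949]
wrist_force: [0.9, -0.1, 0.1]
opening: 0.0008
gripper_force: 0.0
11.05 [ 0.45412316 -0.25822016  0.30208379] [-0.85350647 -0.50131054  2.1572532   0.50732872  1.10868643  0.57558137]
[-0.00125009 -0.00252281 -0.00108249] [-0.01719031  0.00297171  0.13873285]
```

```bash
echo '[0,0,0,-0.017,0.003,0.03,0,0,0,0,0,0,0.04,0,0,0,0,0,0,0.04,0,0,0,0,0,0,0.028,0,0,0,0,0,0,0,0,0,0,0,0,0,0,0]' > rows.txt && python3 shift.py rows.txt
python3 - <<'E'
from plant import r
from h import *
c=r.capture("wrist"); pickle.dump(c,open("w4.pkl","wb")); cv2.imwrite("pics/w4.png",c["pixels"][:,:,::-1]); o=r.get_obs(); print(o["t"],o["eef_pos"])
for p in[(-75.6,-77,72.3),(-75.6,-110,72.3),(-75.6,-143,72.3)]: print(proj(c,np.array(p)/1e3+[.6702,-.1509,0]))
E
```

```text
t: 11.65
eef_pos: [0.519, -0.2609, 0.1793]
ee_rot: [-2.995, 0.0, -0.94]
wrist_force: [0.3, 0.3, 0.6]
opening: 0.0002
gripper_force: 0.0
11.7 [ 0.51945885 -0.26165448  0.18111601]
[279.99668178 231.81813399]
[317.79629111 231.79912768]
[355.6198026  231.78010935]
```

View pics/w4.png

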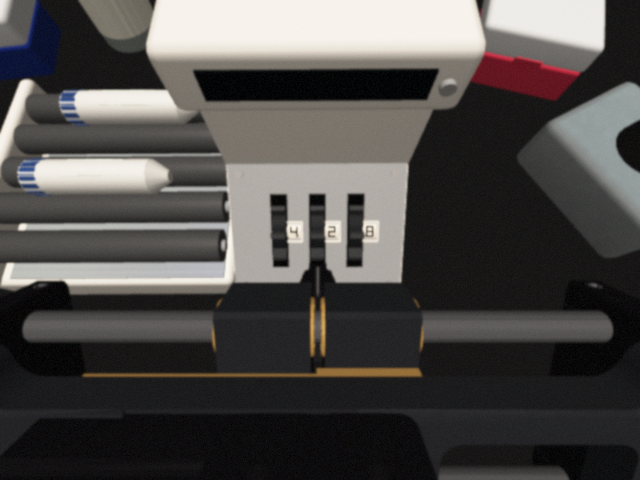

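The digits read 4-2-8, in windows at (294/332/370, 231), with wheels at u=280/317.5/355.5, right where predicted. I need wheel_100 down 2, wheel_10 up 2 and wheel_1 down 3, and I'll go one click per stroke.

```bash
cat >> h.py <<'E'
def con():
    from plant import r
    o=r.get_obs(); d=o["eef_pos"]-np.array([.5946,-.2609,.0723]); f=o["wrist_force"]
    print("t %.2f s %.1f h %.1f y %.1f"%(o["t"],*(1e3*np.array([.819*d[0]+.574*d[2],-.574*d[0]+.819*d[2],d[1]]))),np.round(f,1))
E
echo '[0,0,0,-0.039,0,0.02,0,0,0,0,0,0,0.04,0,0,0,0,0,0,0.03,0,0,0,0,0,0,0.012,0,0,0,0,0,0,0.005,0,0,0,0,0,0,0,0,0,0,0,0,0,0,0]' > rows.txt && python3 shift.py rows.txt;python3 -c "from h import *;con()"
echo '[0,0,0,0.007,0,-0.0013,0,0,0,0,0.007,0,-0.0013,0,0,0,0,0.007,0,-0.0013,0,0,0,0,0,0,0,0,0,0,0,0,0,0,0]' > rows.txt && python3 shift.py rows.txt;python3 -c "from h import *;con()"
```

```text
t: 12.4
eef_pos: [0.5497, -0.2626, 0.0731]
ee_rot: [2.993, 0.0, 0.948]
wrist_force: [-0.3, 0.2, 0.5]
opening: 0.0003
gripper_force: 0.0
t 12.40 s -36.3 h 26.4 y -1.7 [-0.3  0.2  0.5]
t: 12.9
eef_pos: [0.5648, -0.262, 0.0875]
ee_rot: [2.995, 0.001, 0.947]
wrist_force: [0.0, 0.2, 0.7]
opening: 0.0001
gripper_force: 0.0
t 12.90 s -15.7 h 29.6 y -1.1 [0.  0.2 0.7]
```

```bash
cat >> h.py <<'E'
def digits(show=True):
    "rectified crops of the three digit windows, printed as text"
    from plant import r
    c=r.capture("wrist"); A=[]
    for y in(-.077,-.110,-.143):
        P=[np.array([.5946+.819*s,y-.1509-.0125+dy,.0723+.574*s]) for s,dy in((.006,.0055),(.006,-.0055),(-.006,-.0055),(-.006,.0055))]
        H=cv2.getPerspectiveTransform(np.float32([proj(c,p) for p in P]),np.float32([[0,0],[21,0],[21,15],[0,15]]))
        A.append(cv2.cvtColor(cv2.warpPerspective(c["pixels"],H,(22,16)),cv2.COLOR_RGB2GRAY))
    for row in np.hstack([cv2.normalize(a,None,0,255,cv2.NORM_MINMAX) for a in A]): print(''.join("#+. "[min(3,v//64)] for v in row))
E
echo '[0,0,0,0,0,-0.02,0,0,0,0,0,0,-0.03,0,0,0,0,-0.021,0,-0.03,0,0,0,0,0,0,0,0,0,0,0,0,0,0,0]' > rows.txt && python3 shift.py rows.txt;python3 -c "from h import *;con();digits()"
```

```text
t: 13.4
eef_pos: [0.501, -0.262, 0.1403]
ee_rot: [2.995, -0.001, 0.946]
wrist_force: [0.1, 0.3, 0.3]
opening: 0.0001
gripper_force: 0.0
t 13.40 s -37.6 h 109.5 y -1.1 [0.1 0.3 0.3]
                                                                  
                                                                  
                                ...+.          .++..   ....       
                                   .+          .+.       ...      
    .         .                    ..          ...       ...      
    ..        ..                   .+.         .+.       ...      
   ....      .+.           .......++#.        ..##+.   ..++.      
    .++.....++#+          .+++...+###.      ...+###+....+##.      
     .......+##+           ...   ..+#.      #++###+.   ..++.      
             .#.                   .+.      ##+##+.      .+.      
             .+.                   .+.      #++##+.      .+.      
             .+.                  .+#+.     +.+###+......++.      
              ..          ...++++++##.      ....+#+++++++++.      
                          ............      .   ...........       
                      .                                           
.                     .
```

The drums now read 4-3-8, so one stroke makes one click. Repeating on wheel_10.

```bash
echo '[0,0,0,0,0,0.04,0,0,0,0,0,0,0.03,0,0,0,0,0,0,0.014,0,0,0,0,0,0,0,0,0,0,0,0.007,0,-0.0013,0,0,0,0,0.007,0,-0.0013,0,0,0,0,0.007,0,-0.0013,0,0,0,0,0,0,0,0,0,0,0,0,0,-0.02,0,0,0,0,0,0,-0.03,0,0,0,0,-0.021,0,-0.03,0,0,0,0,0,0,0,0]' > rows.txt && python3 shift.py rows.txt;python3 -c "from h import *;con();digits()"
```

```text
t: 14.65
eef_pos: [0.5004, -0.2629, 0.1431]
ee_rot: [2.99, -0.001, 0.949]
wrist_force: [0.7, 0.3, 0.7]
opening: 0.0002
gripper_force: 0.0
t 14.65 s -36.5 h 112.1 y -2.0 [0.7 0.3 0.7]
                                                                  
                                                 .........        
                                                .+..   ....       
    .          .          .          .          ..       ..       
    .         ..          ..        ..          ..        .       
    ..        ..          +.       ...         ...        .       
    .+.     .+++         .+++.    .++.         .+#..    .++.      
    .++....+###+          .+++...+###+      ...+##++....+##.      
           ..+#+                 ..+++      ++.+#+.     .++.      
             .++                   .++      #++++.       .+.      
             .+.                   .++.     #++++.       .+.      
              ..                   ..+.     ++.+##..   ..+#+      
              ..                    ..      .. .++++..+++++.      
                                            .    ..               
.                                           .                     
.                     .
```

```bash
echo '[0,0,0,0.03,0.01,0,0,0,0,0,0.03,0.011,0,0,0,0,0,0.0165,0.011,0,0,0,0,0,0,0,0.03,0,0,0,0,0,0,0.03,0,0,0,0,0,0,0.014,0,0,0,0,0,0,0.01,0,0,0,0,0,0,0,0]' > rows.txt && python3 shift.py rows.txt;python3 -c "from h import *;con()"
echo '[0,0,0,-0.0073,0,-0.0013,0,0,0,0,-0.0073,0,-0.0013,0,0,0,0,-0.0074,0,-0.0013,0,0,0,0,0,0,0,0]' > rows.txt && python3 shift.py rows.txt;python3 -c "from h import *;con()"
echo '[0,0,0,0,0,-0.02,0,0,0,0,0,0,-0.03,0,0,0,0,0.022,0,-0.03,0,0,0,0,0,0,0,0,0,0,0,0,0,0,0]' > rows.txt && python3 shift.py rows.txt;python3 -c "from h import *;con();digits()"
```

```text
t: 15.5
eef_pos: [0.6122, -0.293, 0.1129]
ee_rot: [-2.995, -0.0, -0.941]
wrist_force: [-0.4, 0.2, -0.1]
opening: 0.0001
gripper_force: 0.0
t 15.50 s 37.7 h 23.1 y -32.1 [-0.4  0.2 -0.1]
t: 15.9
eef_pos: [0.5901, -0.2935, 0.1046]
ee_rot: [-2.996, 0.001, -0.943]
wrist_force: [-0.0, 0.3, 0.1]
opening: 0.0003
gripper_force: 0.0
t 15.90 s 14.8 h 29.1 y -32.6 [-0.   0.3  0.1]
t: 16.4
eef_pos: [0.564, -0.2943, 0.1851]
ee_rot: [2.993, 0.001, 0.947]
wrist_force: [0.7, 0.2, -0.2]
opening: 0.0006
gripper_force: 0.0
t 16.40 s 39.7 h 110.0 y -33.4 [ 0.7  0.2 -0.2]
                                            ############++.       
                                            #############++.      
    .         .           .         ..      ##############+.      
   ....      ...         ...       ....    .##############++.     
...+++..   ...++..   .....+...   ..+++......###############+..    
++++#++++..++++++++++++++++++++.++++++++++++################+++...
##############################################################++++
##################################################################
##################################################################
##################################################################
##################################################################
##################################################################
##################################################################
##################################################################
##################################################################
##################################################################
```

The gripper blocks the view from here, so I'll step down-slope to read the drums.

```bash
echo '[0,0,0,-0.04,0,0,0,0,0,0,-0.0365,0,0,0,0,0,0,0,0,0,0,0,0,0,0,0,0,0]' > rows.txt && python3 shift.py rows.txt;python3 -c "from h import *;con();digits()"
```

```text
t: 16.85
eef_pos: [0.5003, -0.2931, 0.1376]
ee_rot: [-2.995, 0.003, -0.941]
wrist_force: [0.7, 0.2, -0.0]
opening: 0.0007
gripper_force: 0.0
t 16.85 s -39.7 h 107.6 y -32.2 [ 0.7  0.2 -0. ]
                                                                  
                                                  .........       
                                                 .......+##.      
    ..        ..                                         +#.      
   .+.        ..          ..                             .+.      
   .+.       .+.         ...        ..                   .+.      
   .#+.     .+#+         .++.     .+++                   .+..     
   .+++....++##+          .++....++##+                   .#+.     
            .+#+                 ..##+                   .#+.     
             .+.                   .++                   .#+.     
              +.                   .++                   .##.     
             .+.                   .++                   .##.     
             ...                   ...                   .++.     
                                            .             .       
.                     .                     +                     
.                     .                     +
```

It reads 4-4-7. Two more strokes on wheel_1.

```bash
echo '[0,0,0,0.04,0,0,0,0,0,0,0.0365,0,0,0,0,0,0,0,0,0.04,0,0,0,0,0,0,0.03,0,0,0,0,0,0,0.014,0,0,0,0,0,0,0,0,0,0,0,-0.0073,0,-0.0013,0,0,0,0,-0.0073,0,-0.0013,0,0,0,0,-0.0074,0,-0.0013,0,0,0,0,0,0,0,0,0,0,0,0,0,-0.02,0,0,0,0,0,0,-0.02,0]' > rows.txt && python3 shift.py rows.txt
echo '[0,0,0,0.022,0,0,0,0,0,0,0,0,0.02,0,0,0,0,0,0,0.024,0,0,0,0,0,0,0,0,0,0,0,-0.0073,0,-0.0013,0,0,0,0,-0.0073,0,-0.0013,0,0,0,0,-0.0074,0,-0.0013,0,0,0,0,0,0,0,0,0,0,0,0,0,-0.03,0,0,0,0,0,0,-0.04,0,0,0,0,-0.035,0,-0.01,0,0,0,0,-0.0195,0,0,0]' > rows.txt && python3 shift.py rows.txt
echo '[0,0,0,0,0,0,0,0,0,0,0,0,0,0]' > rows.txt && python3 shift.py rows.txt;python3 -c "from h import *;con();digits()"
```

```text
t: 18.1
eef_pos: [0.5676, -0.2935, 0.1376]
ee_rot: [-2.996, 0.001, -0.942]
wrist_force: [0.1, -0.5, 0.0]
opening: 0.0004
gripper_force: 0.0
t: 19.3
eef_pos: [0.5002, -0.2945, 0.1414]
ee_rot: [2.992, 0.001, 0.947]
wrist_force: [0.5, 0.0, 0.3]
opening: 0.0006
gripper_force: 0.0
t: 19.5
eef_pos: [0.5013, -0.294, 0.1398]
ee_rot: [2.996, -0.002, 0.945]
wrist_force: [0.3, 0.4, 0.1]
opening: 0.0007
gripper_force: 0.0
t 19.50 s -37.7 h 108.8 y -33.1 [0.3 0.4 0.1]
                                                                  
                                                                  
                                                .++..             
    .         ..                    .           ++.               
    .         ..         ..         .           +.                
    ..        ..         ...       ...          ++.               
   ....     .++.         .+#+.....+##.          +#+..  ...        
    .+......+##+         .+##+++++###.          .+++...++#+.      
     .......++#+           ........+#.                 ..##+      
             .+.                   .+.                   +++      
             .+.                   ...                  .+#+      
             ...                   ...            ......+##+.     
              ..                   ...          ..++++++###+      
                                     .           .......++..      
.                     .                     .                     
.                     .                     .
```

It reads 4-4-5. Now wheel_100, down two.

```bash
echo '[0,0,0,0.03,-0.03,0,0,0,0,0,0.03,-0.03,0,0,0,0,0,0.0165,-0.006,0,0,0,0,0,0,0,0.04,0,0,0,0,0,0,0.03,0,0,0,0,0,0,0.014,0,0,0,0,0,0,0,0,0,0,0,-0.0073,0,-0.0013,0,0,0,0,-0.0073,0,-0.0013,0,0,0,0,-0.0074,0,-0.0013,0,0,0,0,0,0,0,0,0,0,0,0,0,-0.04,0]' > rows.txt && python3 shift.py rows.txt
python3 -c "from h import *;con()"
echo '[0,0,0,0.022,0,0,0,0,0,0,0,0,0.02,0,0,0,0,0,0,0.024,0,0,0,0,0,0,0,0,0,0,0,-0.0073,0,-0.0013,0,0,0,0,-0.0073,0,-0.0013,0,0,0,0,-0.0074,0,-0.0013,0,0,0,0,0,0,0,0,0,0,0,0,0,-0.03,0,0,0,0,0,0,-0.04,0,0,0,0,-0.035,0,-0.01,0,0,0,0,-0.0195,0,0,0]' > rows.txt && python3 shift.py rows.txt
echo '[0,0,0,0,0,-0.03,0,0,0,0,0,0,0,0,0,0,0,0,0,0,0]' > rows.txt && python3 shift.py rows.txt;python3 - <<'E'
from h import *;con();digits()
from plant import r
c=r.capture("wrist"); cv2.imwrite("pics/w9.png",c["pixels"][:,:,::-1])
E
```

```text
t: 20.75
eef_pos: [0.5662, -0.2259, 0.1317]
ee_rot: [-2.995, 0.002, -0.928]
wrist_force: [0.4, -0.0, 0.7]
opening: 0.0004
gripper_force: 0.0
t 20.75 s 10.8 h 64.9 y 35.0 [ 0.4 -0.   0.7]
t: 21.95
eef_pos: [0.5004, -0.2283, 0.141]
ee_rot: [2.992, 0.001, 0.948]
wrist_force: [0.3, -0.6, -0.1]
opening: 0.0004
gripper_force: 0.0
t: 22.25
eef_pos: [0.4844, -0.2283, 0.1649]
ee_rot: [2.994, -0.001, 0.947]
wrist_force: [0.3, 0.3, -1.0]
opening: 0.0001
gripper_force: 0.0
t 22.25 s -37.1 h 139.1 y 32.6 [ 0.3  0.3 -1. ]
                                                                  
                                                                  
          .....                                 ...               
             .+.          .         .           ..                
             ...          ..       ...          .                 
             .+.         .+..      ...      .  ...                
           .+##+         .+++.   ..+#.      ++++++.               
    .+++++++##+.      .  ..+++...+###+.     ###++...    ...       
   .+++........       +.         ..+#+.     ###+..       ...      
   .++.               +.           .#+.     ###+.        ...      
   .++.               +.           .+..     ##++.        ...      
   .##+.....          +            .+..     ++++...    .....      
   .####++++++..      .             ...     ................      
   ..+#+++++++..      .                                           
.    .........        .                                           
.                     .
```

View pics/w9.png

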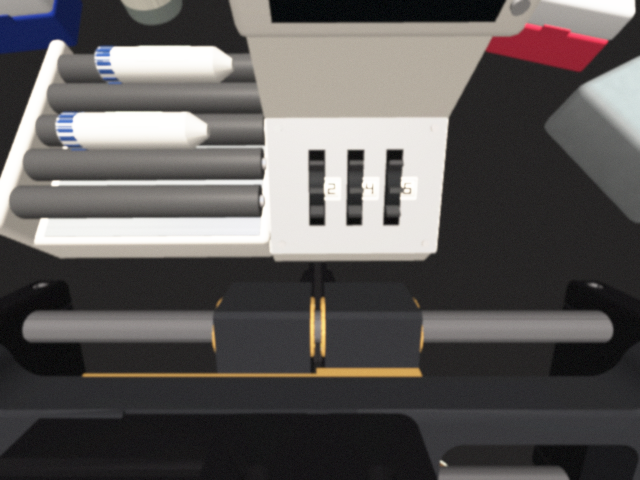

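The picture reads 2-4 and either 5 or 6. The last window at (407,188) is partly hidden by its wheel, so I'll recheck it from straight above and enlarge the crop. Both tubes sit in their grooves.

```bash
echo '[0,0,0,0,0.035,0.02,0,0,0,0,0,0.031,0.01,0,0,0,0,0,0.014,0,0,0,0,0,0,0,0,0,0,0,0,0,0,0,0]' > rows.txt && python3 shift.py rows.txt;python3 - <<'E'
from h import *;con();digits()
from plant import r
c=r.capture("wrist"); u,v=proj(c,[.5946,-.2609-.0125,.0723]).astype(int); cv2.imwrite("pics/w10.png",cv2.resize(c["pixels"][v-40:v+40,u-65:u+65,::-1],None,fx=6,fy=6,interpolation=cv2.INTER_CUBIC))
E
```

```text
t: 22.85
eef_pos: [0.5014, -0.3071, 0.139]
ee_rot: [-2.995, 0.0, -0.943]
wrist_force: [1.0, -0.2, 0.4]
opening: 0.0001
gripper_force: 0.0
t 22.85 s -38.0 h 108.1 y -46.2 [ 1.  -0.2  0.4]
                                                                  
                                                 ...              
            ....                                .+..              
             .+.                                ..                
              ..          .                     .                 
              ..          ..       ...          ..                
            ..+.          ++.     .++.          .+.               
    .+.....++#+.          ..+....++##+          .+......+++.      
   .+#+..  ..                     .+++                  ..#.      
   .++.                             ..                   .+.      
   .++                              ..                   .+.      
   .##.                             ..                ...+#+.     
   .###++......                     ..          ..++++++##+.      
   ..++++++++..                                                   
.                     .                     .                     
.                     .                     .
```

View pics/w10.png

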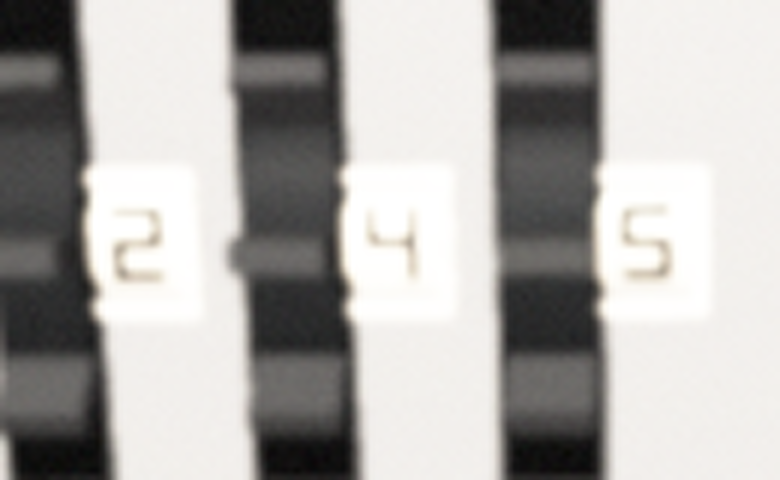

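The crop shows 2 at (138,245), 4 at (395,245) and 5 at (648,243), with the teeth squarely on their detents. I'll back away and hand in.

```bash
echo '[0,0,0,0,0,-0.04,0,0,0,0,0,0,-0.04,0,0,0,0,0,0,0,0,0,0,0,0,0,0,0,0,0,0,0,0,0,0]' > rows.txt && python3 shift.py rows.txt && python3 -c "
from plant import r
print(r.close_job())"
```

```text
t: 23.45
eef_pos: [0.4554, -0.3067, 0.2039]
ee_rot: [-2.995, -0.001, -0.943]
wrist_force: [-1.0, 1.0, 0.3]
opening: 0.0003
gripper_force: 0.0
the job is handed in; nothing more can be done
None
```

The wide tube is lying in the third groove from the back (x −36 mm), two grooves in front of the running tube. The thumbwheels read 2-4-5, and I handed the job in at 23.5 s; no verdict came back.

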